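# Set the specimen gauge to its mark

### The arm

A 6-joint arm with a two-finger parallel gripper is mounted at the origin on the work surface. World frame = base frame: x ahead of the robot, y to its left, z up, the work surface at z = 0. Lengths are in m, angles in rad, forces in N, time in s.
With the tool pointing down it reaches from about 0.25 to 0.725 m from the base axis. Payload 9.7 kg.
Tool frame: the origin (TCP) lies at the centre of the arm's flange, where the gripper is bolted on; the fingertips stand 173 mm ahead of it and the grasp point (between the pads) lies r.grip_depth ahead of it (r.grip_depth is the distance from the TCP to the grasp point, in m); z points along the fingers, x is the direction in which the jaws open and shut, and the axes are right-handed (so a half turn about z gives the same grasp; the last joint's range is limited). The gripper opens to 85 mm and grips with 20 to 120 N. Pads are 22 mm wide; open, the fingers measure 114 mm over their backs; the gripper's body (76 mm by 85 mm) begins 54 mm behind the grasp point. The pads swing forward as they close: fully open they stand 13 mm farther back than shut.
Start: joints at [1.301, 0.087, 0.176, 1.66, 0, 1.571], TCP at [0.147, 0.53, 0.405] pointing down, gripper open.
Joint ranges: [-3.13, 3.13], [-0.85, 1.81], [-1.15, 1.24], [-2.2, 2.28], [-1.44, 1.52], [-3.14, 3.14]. Speed limits (rad/s): [2.22, 2.22, 2.57, 3.14, 3.14, 3.14].

### API

Orientations are given as a rotation vector (axis times angle).
In Python, from bench import r gives the robot as it stands.
- The arm moves only by the tool step_arm, never from a script. Its argument "steps" is a list that holds one entry, the list of rows, each a list of 5 numbers: the shift along the world's x, y, z in cm, then the turn about the world's z in rad, then the opening in per cent of the stroke, from 0 (shut) to 100 (fully open). A call has 1 to 8 rows; each row is the pose to reach, as a shift and turn from the pose measured when the call began; what a row does not reach only later rows make up. A row lasts 1/10 s, in which the tool goes at most 50 mm and 8.59 degrees, less where a joint would pass 70% of its speed; a pose out of reach is approached as far as the arm can. A call with a gripper value outside its range is refused whole. The fingers move at their own pace and stop on an object; "force" is the grip in N (left out, the last holds). Time passes only in rows, so rows that repeat a pose let the fingers close. It gives the time, the measured TCP pose, the force and the opening at its end, in the units of the state.
- r.read_state(): the state, without advancing time (a new reading comes with each control period).
- r.grab_frame(name): name is "scene" or "top" or "wrist"; returns a dict with "pixels" (384x512x3 uint8, red, green, blue), "depth" (384x512 float32, m along the optical axis (not along the pixel's ray), 0 where there is no reading), "vertical_fov" (degrees; the focal length in pixels is half the picture's height over the tangent of half this angle, whatever the lens; pixels are square), "cx", "cy" (the principal point, pixels), "origin" and "attitude" of the camera in the world. Camera axes: x right, y down, z forward; pixel columns grow to the right and rows downward; lengths in m; the calibration is good to about 2 mm. The wrist camera is an equidistant fisheye: a pixel r from the principal point sees the ray r / f radians off the axis. A picture is of the moment at which its call begins.
- r.hand_in(): hands the job in, once; it reports no verdict.
Trained networks look in a picture, given as the dict that the camera call returned (one of the last four; its "shot" number tells which), for a name from the list of things; names that differ only in an ending like _2 or _b are one class to them, and where a whole thing is asked for, a point or a joint stands for the part that bears it (a point fixed in the world has none). Each returns a list of dicts, best first, with "confidence" (0 to 1); they miss things now and then, are a little off and sometimes report something else, mostly with a low value. They report only what shows in the picture. A call takes as long as a camera call. They do not tell look-alikes from the thing itself.
- r.recognise(picture, name): "at" ([x, y, z] in m, in world coordinates, good to about 4 mm: the middle of the surface that is visible of it).
- r.outline_of(picture, name): "pixels" (384x512 bool, what is visible of it).
- r.place_of(picture, name): "at" ([x, y, z] in m, in world coordinates, good to about 4 mm: a listed point, or the origin of a listed thing).
The state is a dict: "t": time; "joint_pos": joint angles; "qvel": joint speeds; "tau": joint torques, N m; "eef_pos": TCP position; "orientation": TCP orientation; "wrist_force": force on the tool from outside, world axes, zero at the start; "moment": the same for the moment, N m; "opening": finger opening in m.
Only numpy, scipy, OpenCV 4.12 (cv2) and the standard library are available. Lean on these libraries where they do the work, as an engineer would, in place of code of your own. Each camera call takes 0.05 s, during which the arm holds its last target. There are 200 camera calls.

### The job

Roll the knurled wheel of the specimen gauge under a fingertip until the sliding jaw has closed the gap just as far as the gauge mark, with the jaw's clamping face in line with the middle of the upright blade, then take the hand away. Turn only the wheel: do not push the jaw itself, lift nothing, and leave the weight, the glass tube and the beaker standing where they are.

Things in the scene. Friction and masses are not known exactly. Their poses are not given: they have to be found in the camera images.
- gauge: Grey bench gauge fixed to the bench, base 130 x 200 x 16 mm. Origin on the bench under the base (x -60 to +70, y -100 to +100 mm), z up. Along its y from -y to +y: knurled wheel, sliding jaw, gap, fixed steel anvil (face at y = +60, top at z = 70 mm). Rolling the wheel's top towards +x drives the jaw to +y and closes the gap. A ticked rail on the +x side carries the mark.
- wheel: Knurled dark steel wheel, radius 31, width 24 mm, on edge between two cheeks (tops at z = 68 mm), upper part open. Origin at its centre, (0, -70, 55) mm in the gauge's frame: top 86 mm above the bench. Turns about the gauge's y; its x, z axes turn with it. Light (1.5 N at the rim), stays where left. Moves the jaw 8 mm per rad (0.26 mm per mm of rim); takes several strokes.
- jaw: Sliding steel jaw block, 60 (x) x 20 (y) x 50 (z) mm, top at z = 70 mm. Origin at the middle of the top edge of its clamping face (towards +y, the anvil); axes parallel to the gauge's. Slides along the gauge's y only, driven by the wheel; its origin starts at y = -22 to -6 mm in the gauge's frame and can go to about +38 mm.
- mark: Gauge mark: black upright blade 16 (x) x 3 (y) x 54 (z) mm on a clamp block fixed on the rail. Origin at the middle of its top edge, x = +43 mm, z = 70 mm in the gauge's frame; axes parallel to the gauge's. Clears the jaw by 5 mm in x. The jaw is set when its origin has the same y in the gauge's frame as this origin.
- weight: Loose steel weight with a knob on top, diameter 68 mm, 78 mm tall, about 0.9 kg; origin under its centre. To be left alone.
- tube: Loose clear glass tube, diameter 34 mm, on a steel foot of diameter 56 mm, 100 mm tall; origin under its centre. To be left alone.
- beaker: Loose empty glass beaker, diameter 68 mm, 85 mm tall; origin under its centre. To be left alone.
Mind the look-alikes: they are no part of the job. Leave any brown or yellow look-alike of the gauge alone.

How it is judged:
By the outcome, as a careful person would: the job done as asked, in the order asked, and still so for the second after the job is handed in, with the robot touching nothing.
It also fails if it takes over 53 s, if anything falls off the work surface, if the arm or the gripper's body presses on something with over 40 N, if the wrist force passes 120 N, or if a joint passes its speed limit or range.

## Working session

There is one attempt and no reset: what is moved stays moved. The work goes in short steps, Python scripts to look and compute and a tool call to move; the robot and the scene stay as the last step left them, time stands still between calls to the robot, and variables do not carry over. Pictures are saved under pics/ and viewed, about 8 in all and at most 12, crops included, and the job is handed in when it is done.

Besides the shell and the picture viewer there is one more tool, called after "Emit:" by a JSON object that holds its "method" and its "body". step_arm: Moves the arm, as the interface text tells. Its arguments: {"type":"object","properties":{"steps":{"type":"array","items":{"type":"array","items":{"type":"array","items":{"type":"number"}}}},"force":{"type":"number"}},"required":["steps"]}

```bash
mkdir -p pics; ls; python3 - <<'E'
from bench import r
import cv2,numpy as np
print(r.grip_depth, r.read_state())
for c in ("scene","top"):
    f=r.grab_frame(c); cv2.imwrite(f"pics/{c}1.png",cv2.resize(f["pixels"][:,:,::-1],(768,576)))
    print(c,f["origin"],f["attitude"],f["vertical_fov"],f["cx"],f["cy"])
    for n in("gauge","wheel","jaw","mark","weight","tube","beaker"):
        print(n,[(np.round(d["at"],3).tolist(),round(d["confidence"],2)) for d in r.place_of(f,n)])
E
```

```text
pics
0.1547 {'t': 0.0, 'joint_pos': array([1.30099568e+00, 8.74192341e-02, 1.75137838e-01, 1.65974738e+00,
       2.45225447e-05, 1.57080552e+00]), 'qvel': array([-0.00076491,  0.00045786, -0.00107782,  0.00139841,  0.00038644,
       -0.00180249]), 'tau': array([-1.70673600e-03, -5.20384133e+01,  4.64809084e+01,  1.61714660e-02,
       -7.62016089e-05, -1.42152172e-05]), 'eef_pos': array([0.14659542, 0.53010917, 0.40400726]), 'orientation': array([ 2.49945423e+00,  1.90204211e+00, -1.56353925e-03]), 'wrist_force': array([-0.46305114, -0.20222804, -0.72999411]), 'moment': array([0.0349224 , 0.01142159, 0.01800838]), 'opening': 0.08540311658189474}
scene [ 0.8647536  -0.63292836  0.99837966] [-2.43934747 -0.68485645  0.21140564] 42.51348139013085 251.9895849709809 187.3604968298258
gauge [([0.367, -0.422, 0.0], 0.92), ([0.568, 0.026, 0.002], 0.77), ([0.351, -0.117, -0.003], 0.75), ([0.369, 0.295, 0.001], 0.61)]
wheel [([0.358, 0.231, 0.055], 0.85), ([0.332, -0.179, 0.05], 0.79), ([0.391, -0.49, 0.055], 0.77), ([0.567, -0.046, 0.058], 0.73)]
jaw [([0.563, 0.02, 0.071], 0.78), ([0.371, 
[... 227 characters left out ...]
), ([0.569, -0.044, 0.058], 0.37)]
beaker [([0.566, -0.16, 0.002], 0.85)]
top [ 0.29955721 -0.04696672  1.06207189] [-1.98614083  2.21530597 -0.25254844] 46.46938885076186 255.1365768895973 191.54880326644098
gauge [([0.567, 0.027, -0.004], 0.94), ([0.351, -0.117, 0.004], 0.88), ([0.371, -0.422, 0.005], 0.8), ([0.372, 0.298, -0.001], 0.67)]
wheel [([0.394, -0.493, 0.057], 0.87), ([0.358, 0.228, 0.052], 0.85), ([0.329, -0.181, 0.056], 0.66)]
jaw [([0.373, -0.442, 0.072], 0.96), ([0.344, -0.139, 0.069], 0.86), ([0.366, 0.275, 0.071], 0.72), ([0.574, 0.019, 0.068], 0.57)]
mark []
weight [([0.418, 0.071, 0.001], 0.82)]
tube [([0.587, 0.203, -0.002], 0.96)]
beaker [([0.566, -0.158, 0.001], 0.79)]
```

View pics/scene1.png

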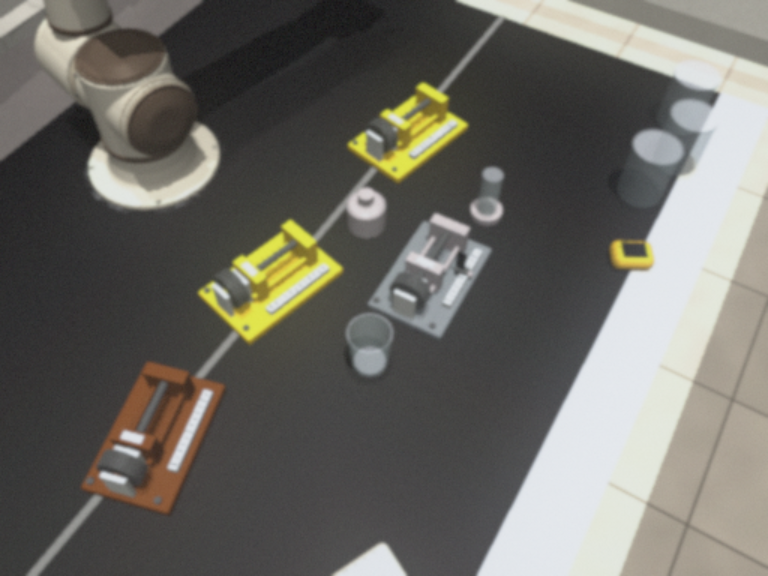

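View pics/top1.png

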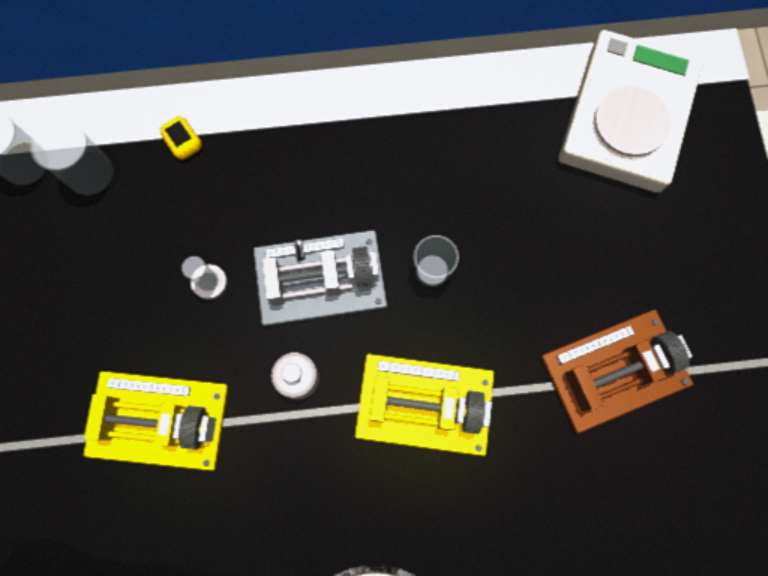

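The grey gauge (scene view 430,275; top view 318,277) is the target. The look-alikes are yellow at (408,130) and (270,280) and brown at (153,440). Next I'll check it in a crop and measure its pose.

```bash
cat > h.py <<'E'
from bench import r
import cv2,numpy as np
from scipy.spatial.transform import Rotation as R
def cloud(f):
    h,w=f["depth"].shape; F=h/2/np.tan(np.radians(f["vertical_fov"])/2)
    v,u=np.mgrid[:h,:w]; d=f["depth"]
    p=np.stack([(u-f["cx"])/F*d,(v-f["cy"])/F*d,d],-1)
    return p@R.from_rotvec(f["attitude"]).as_matrix().T+f["origin"]
def proj(f,P):
    q=(np.atleast_2d(P)-f["origin"])@R.from_rotvec(f["attitude"]).as_matrix(); F=192/np.tan(np.radians(f["vertical_fov"])/2)
    return q[:,:2]/q[:,2:]*F+[f["cx"],f["cy"]]
E
python3 - <<'E'
from h import *
ims=[]
for c in("scene","top"):
    f=r.grab_frame(c);P=cloud(f)
    m=(abs(P[...,0]-.567)<.11)&(abs(P[...,1]-.027)<.13)&(P[...,2]>.009)&(f["depth"]>0)
    b=m&(P[...,2]<.024); n,lab,st,_=cv2.connectedComponentsWithStats(b.astype(np.uint8)); k=1+np.argmax(st[1:,4]); b=lab==k
    print(c,b.sum(),cv2.minAreaRect((P[b][:,:2]*1000).astype(np.float32)))
    t=m&(abs(P[...,2]-.07)<.005)
    w=m&(P[...,2]>.078); print("wheel top",P[w].mean(0),P[w][:,2].max(),w.sum(), "bench z",np.median(P[(abs(P[...,0]-.5)<.05)&(abs(P[...,1]+.1)<.05)][:,2]))
    o=proj(f,[.567,.027,.04])[0].astype(int); im=f["pixels"][o[1]-50:o[1]+50,o[0]-65:o[0]+65,::-1]
    ims.append(cv2.resize(im,(650,500),interpolation=cv2.INTER_CUBIC)[:,:])
cv2.imwrite("pics/crop1.png",cv2.resize(np.vstack(ims),(455,600) if 0 else (390,600)) if 0 else cv2.resize(np.hstack(ims),(800,308)))
E
```

```text
scene 1700 ((571.63427734375, 25.74181365966797), (131.89126586914062, 203.2873992919922), 2.2595858573913574)
wheel top [ 0.57105544 -0.0447383   0.08293065] 0.08884869322030176 170 bench z 0.0018006247939573727
top 2036 ((572.4461669921875, 29.02098846435547), (131.18292236328125, 200.21212768554688), 2.3457067012786865)
wheel top [ 0.56971951 -0.04133656  0.08323866] 0.08887061073312907 177 bench z 0.0004564559503770216
```

View pics/crop1.png

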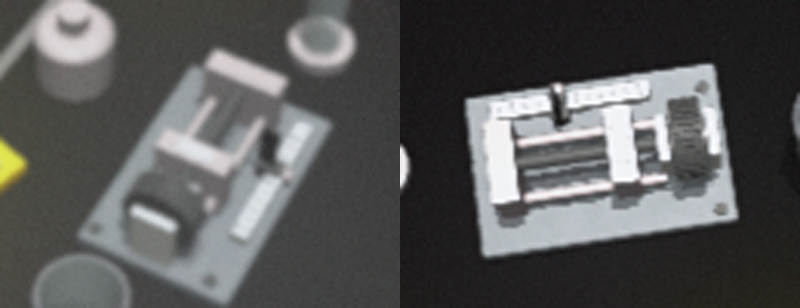

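The crop confirms the grey gauge: black blade on the rail at (270,150) left and (560,103) right, wheel at (160,200) left and (688,135) right. Its yaw is about +2.3° and the wheel is near (0.570, -0.043). Moving above it now.

Emit:
{"method": "step_arm", "body": {"steps": [[[3,-4,0,-0.15,0],[6,-8,0,-0.3,0],[9,-12,0,-0.45,0],[12,-16,0,-0.6,0],[15,-20,0,-0.75,0],[18,-24,0,-0.9,0],[21,-28,0,-1.05,0],[24,-32,0,-1.2,0]]], "force": 20}}

```text
t: 1.7
eef_pos: [0.3873, 0.2082, 0.405]
orientation: [-3.138, -0.149, -0.001]
wrist_force: [1.4, 0.7, 0.1]
opening: -0.0
```

Emit:
{"method": "step_arm", "body": {"steps": [[[2.8,-4.1,-1,-0.02,0],[5.6,-8.2,-2,-0.04,0],[8.4,-12.4,-4,-0.055,0],[11.2,-16.6,-6,-0.055,0],[14,-20.8,-8,-0.055,0],[17,-25.2,-10,-0.055,0],[17,-25.2,-11.5,-0.055,0],[17,-25.2,-12.5,-0.055,0]]]}}

```text
t: 2.5
eef_pos: [0.5579, -0.0462, 0.2772]
orientation: [-3.141, -0.058, 0.003]
wrist_force: [-0.9, 0.8, -0.4]
opening: -0.0002
```

Emit:
{"method": "step_arm", "body": {"steps": [[[-0.1,0.25,-0.5,0,0],[-0.1,0.25,-1.0,0,0],[-0.1,0.25,-1.4,0,0],[-0.1,0.25,-1.6,0,0],[-0.1,0.25,-1.6,0,0]]]}}

```text
t: 3.0
eef_pos: [0.5568, -0.0432, 0.2617]
orientation: [-3.141, -0.059, 0.002]
wrist_force: [0.7, -0.0, -0.7]
opening: 0.0001
```

```bash
python3 - <<'E'
from h import *
s=r.read_state();print(s["eef_pos"],s["wrist_force"])
f=r.grab_frame("wrist");a=f["pixels"][:,:,::-1]
g=r.grab_frame("scene");o=proj(g,[.565,.0,.08])[0].astype(int)
b=cv2.resize(g["pixels"][o[1]-55:o[1]+55,o[0]-70:o[0]+70,::-1],(489,384),interpolation=cv2.INTER_CUBIC)
cv2.imwrite("pics/w1.png",cv2.resize(np.hstack([a,b]),(800,307)))
E
```

```text
[ 0.55679493 -0.04318444  0.26168444] [ 0.74134201 -0.02455341 -0.67946854]
```

View pics/w1.png

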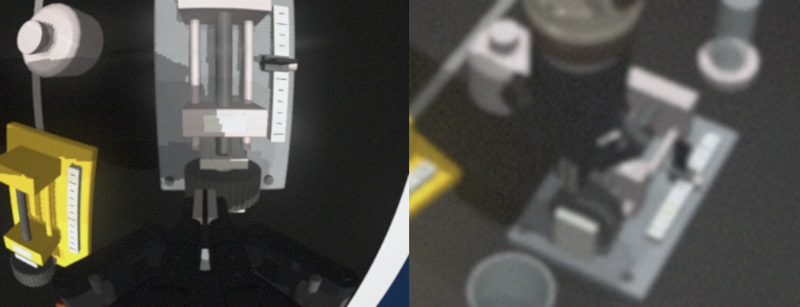

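Wrist view (left): the shut fingertips at (205,205) are over the wheel, slightly on its -x side. The jaw face edge is at (225,105) and the blade at (275,62). I'll descend to contact.

Emit:
{"method": "step_arm", "body": {"steps": [[[0,0,-0.1,0,0],[0,0,-0.2,0,0],[0,0,-0.3,0,0],[0,0,-0.3,0,0]]]}}

```text
t: 3.5
eef_pos: [0.5569, -0.0434, 0.2586]
orientation: [-3.141, -0.058, 0.002]
wrist_force: [0.6, -0.3, -0.1]
opening: 0.0003
```

Emit:
{"method": "step_arm", "body": {"steps": [[[0,0,-0.1,0,0],[0,0,-0.2,0,0],[0,0,-0.2,0,0]]]}}

```text
t: 3.8
eef_pos: [0.5569, -0.0434, 0.258]
orientation: [-3.141, -0.058, -0.0]
wrist_force: [-3.6, 0.4, 9.2]
opening: -0.0002
```

Emit:
{"method": "step_arm", "body": {"steps": [[[0.4,0.02,-0.12,0,0],[0.9,0.04,-0.12,0,0],[1.4,0.06,-0.12,0,0],[1.9,0.08,-0.12,0,0],[2.4,0.1,-0.15,0,0],[2.7,0.11,-0.2,0,0],[2.7,0.11,-0.2,0,0]]]}}

```text
t: 4.5
eef_pos: [0.585, -0.0423, 0.2578]
orientation: [-3.141, -0.059, -0.007]
wrist_force: [3.1, 0.9, 9.6]
opening: -0.0001
```

```bash
cat >> h.py <<'E'
def wr(name=None):
    f=r.grab_frame("wrist")
    if name: cv2.imwrite(name,cv2.resize(f["pixels"][:240,150:400,::-1],(625,600),interpolation=cv2.INTER_CUBIC))
    return f
def ray(f,u,v):  # world dir
    F=192/np.tan(np.radians(f["vertical_fov"])/2); d=np.array([u-f["cx"],v-f["cy"]]); n=np.hypot(*d); t=n/F
    return R.from_rotvec(f["attitude"]).apply(np.r_[d/n*np.sin(t),np.cos(t)])
def atz(f,u,v,z): d=ray(f,u,v); return f["origin"]+d*(z-f["origin"][2])/d[2]
def loc(p): # gauge frame
    return R.from_euler("z",-2.3,degrees=True).apply(np.asarray(p)-[.567,.0272,0])
E
python3 - <<'E'
from h import *
f=wr("pics/w2.png"); print(r.read_state()["wrist_force"],f["vertical_fov"],f["cx"],f["cy"],f["origin"],f["attitude"])
for n in("jaw","mark","gauge"):print(n,[(np.round(1000*loc(d["at"]),1).tolist(),round(d["confidence"],2)) for d in r.place_of(f,n)])
E
```

```text
[4.11274949 0.92153932 8.45924445] 65.70646984690485 256.1609376196914 192.397897670597 [0.58284295 0.03907798 0.22792306] [2.81800452 0.05213404 0.01318254]
jaw [([-231.3, -153.4, 69.5], 0.97), ([1.9, -2.7, 73.1], 0.58)]
mark [([47.0, 20.8, 68.7], 0.88)]
gauge [([2.5, -3.1, -1.1], 0.69)]
```

View pics/w2.png

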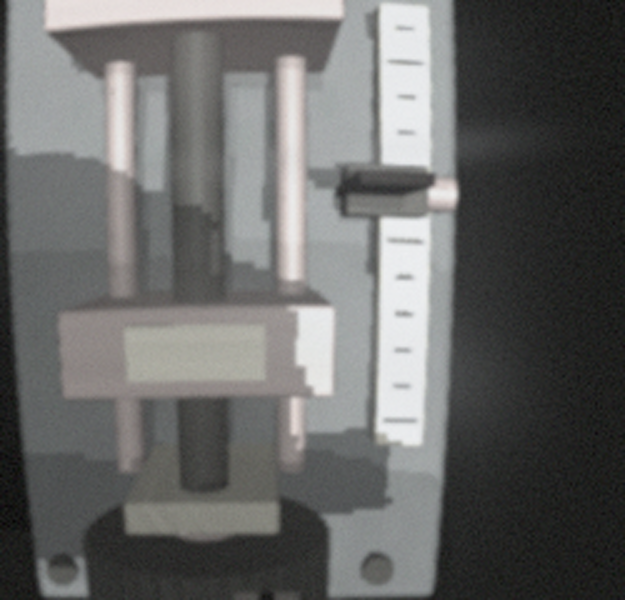

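```bash
python3 - <<'E'
from h import *
f=wr()
for n,u,v,z in(("jawfront",195,307,.07),("jawrear",195,397,.07),("mark",385,180,.07),("anvil",195,22,.07)):
    print(n,1000*loc(atz(f,150+u/2.5,v/2.5,z)))
E
```

```text
jawfront [ 1.82446093 -2.72777214 70.        ]
jawrear [  1.38982325 -22.36042457  70.        ]
mark [41.84594201 24.6570912  70.        ]
anvil [ 2.21235296 59.42838583 70.        ]
```

Emit:
{"method": "step_arm", "body": {"steps": [[[0.1,0,0.8,0,0],[-1,-0.05,1.0,0,0],[-2,-0.1,1.0,0,0],[-3,-0.12,0.8,0,0],[-3.1,-0.12,0.3,0,0],[-3.1,-0.12,0.0,0,0],[-3.1,-0.12,-0.1,0,0],[-3.1,-0.12,-0.1,0,0]]]}}

```text
t: 5.55
eef_pos: [0.5537, -0.0435, 0.2573]
orientation: [-3.141, -0.059, -0.007]
wrist_force: [-4.9, 0.4, 8.6]
opening: -0.0003
```

Emit:
{"method": "step_arm", "body": {"steps": [[[0.4,0.02,-0.08,0,0],[0.9,0.04,-0.06,0,0],[1.4,0.06,-0.05,0,0],[1.9,0.08,-0.05,0,0],[2.4,0.1,-0.05,0,0],[2.9,0.12,-0.1,0,0],[3.2,0.13,-0.15,0,0],[3.2,0.13,-0.15,0,0]]]}}

```text
t: 6.35
eef_pos: [0.5869, -0.0421, 0.2569]
orientation: [-3.141, -0.059, -0.013]
wrist_force: [3.2, 1.2, 7.8]
opening: 0.0001
```

```bash
cat >> h.py <<'E'
def jaw(f):
    """jaw front-edge y (mm, gauge frame) by net outline: top-face rows sampled at several columns -> strongest edge near net place"""
    out=[]
    for d in r.place_of(f,"jaw"):
        l=1000*loc(d["at"])
        if abs(l[0])<15: out.append(l[1])
    g=cv2.GaussianBlur(cv2.cvtColor(f["pixels"],cv2.COLOR_RGB2GRAY),(0,0),.8).astype(float)
    ys=np.arange(-35,45,.25); prof=[]
    A=R.from_rotvec(f["attitude"]).as_matrix();F=192/np.tan(np.radians(f["vertical_fov"])/2)
    G=R.from_euler("z",2.3,degrees=True)
    P=np.array([[x,y,70] for x in(-24,-20,-16) for y in ys])/1000
    q=(G.apply(P)+[.567,.0272,0]-f["origin"])@A; n=np.hypot(q[:,0],q[:,1]); t=np.arctan2(n,q[:,2])
    uv=(q[:,:2]/n[:,None]*(t*F)[:,None]+[f["cx"],f["cy"]]).astype(np.float32).reshape(3,-1,2)
    return out,ys,cv2.remap(g.astype(np.float32),uv[...,0],uv[...,1],cv2.INTER_LINEAR)
E
python3 - <<'E'
from h import *
f=wr(); o,ys,p=jaw(f); print(o)
for k in p: 
    d=np.gradient(k); i=np.argsort(d)[:3]; j=np.argsort(d)[-3:]; print("drop",ys[i],d[i],"rise",ys[j],d[j])
E
```

```text
[np.float64(6.770032769438738)]
drop [6.75 6.5  6.25] [-5.328125 -5.125    -4.421875] rise [31.75 32.25 32.  ] [5.6054688 6.375     6.408203 ]
drop [7.   6.75 6.5 ] [-7.6757812 -7.1933594 -6.8710938] rise [31.   30.5  30.75] [6.3242188 6.770508  7.5615234]
drop [6.75 6.5  6.25] [-7.9375    -7.234375  -6.5629883] rise [29.25 29.   28.75] [4.685547  5.7695312 5.798828 ]
```

Emit:
{"method": "step_arm", "body": {"steps": [[[0.1,0,0.9,0,0],[-1,-0.05,1.1,0,0],[-2,-0.1,1.1,0,0],[-3,-0.12,0.9,0,0],[-3.3,-0.13,0.4,0,0],[-3.3,-0.13,0.1,0,0],[-3.3,-0.13,0.0,0,0],[-3.3,-0.13,0.0,0,0]]]}}

```text
t: 7.25
eef_pos: [0.5537, -0.0434, 0.2575]
orientation: [-3.141, -0.059, -0.014]
wrist_force: [-3.3, 0.8, 8.5]
opening: 0.0
```

Emit:
{"method": "step_arm", "body": {"steps": [[[0.4,0.02,-0.08,0,0],[0.9,0.04,-0.06,0,0],[1.4,0.06,-0.05,0,0],[1.9,0.08,-0.05,0,0],[2.4,0.1,-0.05,0,0],[2.9,0.12,-0.1,0,0],[3.2,0.13,-0.15,0,0],[3.2,0.13,-0.15,0,0]]]}}

```text
t: 8.05
eef_pos: [0.5868, -0.042, 0.2568]
orientation: [-3.141, -0.059, -0.019]
wrist_force: [3.5, -0.0, 5.6]
opening: 0.0003
```

```bash
python3 - <<'E'
from h import *
print(r.read_state()["wrist_force"])
f=wr("pics/w3.png"); o,ys,p=jaw(f); print(o)
for k in p: 
    d=np.gradient(k); i=np.argsort(d)[:3]; print("drop",ys[i])
print("mark",[(np.round(1000*loc(d["at"]),1).tolist(),round(d["confidence"],2)) for d in r.place_of(f,"mark")])
E
```

```text
[ 3.49133866 -0.00841435  5.60375586]
[np.float64(14.71223668370189)]
drop [15.75 15.5  16.  ]
drop [15.75 16.   16.25]
drop [15.5  15.75 16.  ]
mark [([41.7, 25.5, 67.9], 0.61)]
```

View pics/w3.png

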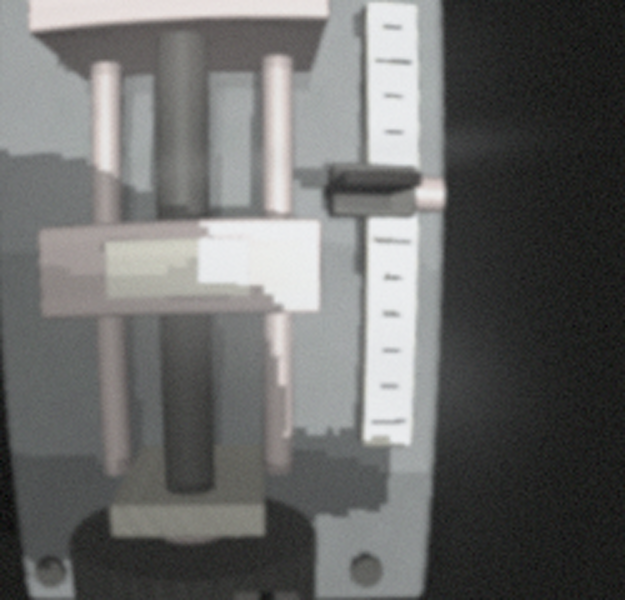

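```bash
cat >> h.py <<'E'
def fcloud(f):
    F=192/np.tan(np.radians(f["vertical_fov"])/2); v,u=np.mgrid[:384,:512]; dx=u-f["cx"];dy=v-f["cy"];n=np.hypot(dx,dy)+1e-9;t=n/F
    k=np.tan(t)/n; d=f["depth"]; p=np.stack([dx*k*d,dy*k*d,d],-1)
    return 1000*loc((p@R.from_rotvec(f["attitude"]).as_matrix().T+f["origin"]).reshape(-1,3)).reshape(384,512,3)
E
python3 - <<'E'
from h import *
f=wr(); C=fcloud(f)
v0,v1,u0,u1=60,92,276,324
g=cv2.cvtColor(f["pixels"],cv2.COLOR_RGB2GRAY)
for u in(284,290,296,302,308,312):
    print("u",u,[(v,int(g[v,u]),*np.round(C[v,u],0).astype(int).tolist()) for v in range(62,88)])
m=(abs(C[...,2]-70)<4)&(C[...,0]>33)&(C[...,0]<53)&(abs(C[...,1]-25)<10); print(m.sum(),C[m].mean(0),C[m].min(0),C[m].max(0))
j=(abs(C[...,2]-70)<4)&(abs(C[...,0])<28)&(abs(C[...,1]-6)<18);print("jaw",C[j].mean(0),np.percentile(C[j][:,1],[0,1,50,99,100]))
cv2.imwrite("pics/m1.png",cv2.resize(f["pixels"][55:130,225:325,::-1],(800,600),interpolation=cv2.INTER_CUBIC))
E
```

```text
u 284 [(62, 172, 40, 36, 17), (63, 171, 40, 35, 18), (64, 160, 40, 35, 16), (65, 141, 38, 32, 33), (66, 122, 38, 31, 34), (67, 111, 38, 31, 32), (68, 99, 38, 30, 32), (69, 95, 38, 29, 33), (70, 82, 38, 29, 33), (71, 68, 36, 27, 51), (72, 63, 36, 26, 52), (73, 62, 36, 25, 52), (74, 57, 36, 25, 52), (75, 55, 36, 24, 52), (76, 58, 37, 24, 47), (77, 78, 38, 24, 33), (78, 104, 38, 24, 33), (79, 109, 38, 23, 34), (80, 114, 38, 22, 32), (81, 114, 38, 22, 33), (82, 118, 38, 21, 34), (83, 123, 38, 20, 34), (84, 118, 38, 20, 32), (85, 104, 38, 19, 33), (86, 107, 39, 18, 26), (87, 139, 40, 18, 17)]
u 290 [(62, 175, 44, 36, 15), (63, 173, 44, 35, 17), (64, 161, 44, 35, 16), (65, 134, 42, 32, 33), (66, 128, 42, 32, 33), (67, 118, 42, 31, 33), (68, 100, 37, 26, 71), (69, 89, 37, 26, 72), (70, 87, 37, 25, 71), (71, 86, 38, 25, 70), (72, 80, 37, 24, 72), (73, 70, 38, 24, 68), (74, 56, 38, 24, 63), (75, 53, 39, 24, 56), (76, 60, 40, 24, 48), (77, 77, 41, 24, 40), (78, 96, 42, 24, 32), (79, 116, 42, 23, 33), (80, 115, 42, 22, 33), (81, 117, 42, 22, 33), (82, 125, 42, 21, 34), (83, 126, 42, 20, 32), (8
[... 1998 characters left out ...]
, (67, 129, 57, 32, 32), (68, 105, 49, 27, 70), (69, 88, 49, 26, 70), (70, 76, 49, 26, 71), (71, 76, 49, 25, 71), (72, 75, 49, 25, 70), (73, 66, 49, 24, 69), (74, 54, 50, 24, 66), (75, 70, 51, 24, 60), (76, 100, 52, 24, 56), (77, 126, 57, 25, 33), (78, 132, 56, 24, 34), (79, 131, 57, 23, 32), (80, 132, 57, 23, 33), (81, 126, 57, 22, 32), (82, 133, 57, 21, 33), (83, 133, 57, 21, 32), (84, 127, 57, 20, 32), (85, 122, 57, 19, 32), (86, 139, 57, 19, 32), (87, 195, 18, 11, 227)]
199 [44.27697044 25.31648496 70.4244254 ] [36.40500867 23.69947023 66.07647867] [52.44364914 27.12087368 72.78421203]
jaw [ 0.20640197  6.33258811 71.03711126] [-3.98331661 -3.39033344  6.33369483 15.96913764 16.31868816]
```

View pics/m1.png

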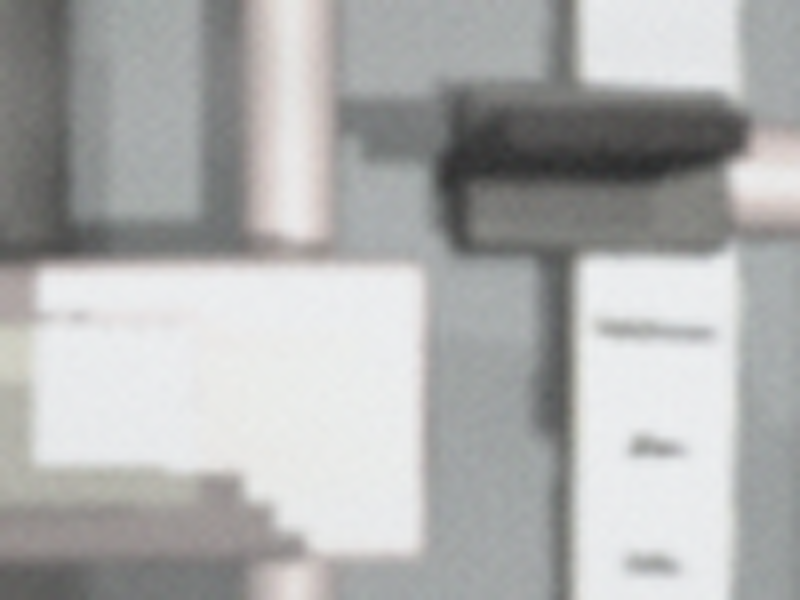

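Emit:
{"method": "step_arm", "body": {"steps": [[[0.1,0,0.9,0,0],[-1,-0.05,1.1,0,0],[-2,-0.1,1.1,0,0],[-3,-0.12,0.9,0,0],[-3.3,-0.13,0.4,0,0],[-3.3,-0.13,0.1,0,0],[-3.3,-0.13,0.0,0,0],[-3.3,-0.13,0.0,0,0]]]}}

```text
t: 9.05
eef_pos: [0.5535, -0.0433, 0.2576]
orientation: [-3.141, -0.059, -0.02]
wrist_force: [-3.5, 1.1, 8.6]
opening: 0.0002
```

Emit:
{"method": "step_arm", "body": {"steps": [[[0.4,0.02,-0.08,0,0],[0.9,0.04,-0.06,0,0],[1.4,0.06,-0.05,0,0],[1.9,0.08,-0.05,0,0],[2.3,0.1,-0.05,0,0],[2.6,0.11,-0.07,0,0],[2.6,0.11,-0.07,0,0]]]}}

```text
t: 9.75
eef_pos: [0.5807, -0.0422, 0.2584]
orientation: [3.141, 0.059, 0.027]
wrist_force: [3.9, 0.8, 9.4]
opening: 0.0
```

```bash
cat >> h.py <<'E'
def measure():
    f=wr(); C=fcloud(f); o,ys,p=jaw(f)
    print("net jaw",np.round(o,1),"edge",[round(float(ys[np.argmin(np.gradient(k))]),2) for k in p])
    y0=np.median([ys[np.argmin(np.gradient(k))] for k in p])
    j=(abs(C[...,2]-70)<4)&(abs(C[...,0])<26)&(C[...,1]>y0-24)&(C[...,1]<y0+5)
    q=C[j][:,1]; print("depth jaw front",q.mean()+10,q.max(),q.min()+20)
    m=(abs(C[...,2]-70)<2.5)&(C[...,0]>37)&(C[...,0]<51)&(abs(C[...,1]-25)<10); q=C[m][:,1]; print("mark top",q.mean(),(q.max()+q.min())/2,q.min(),q.max())
    m=(abs(C[...,2]-52)<9)&(C[...,0]>37)&(C[...,0]<51)&(abs(C[...,1]-25)<10);print("mark face",C[m][:,1].mean(),m.sum())
    print([(np.round(1000*loc(d["at"]),1).tolist(),round(d["confidence"],2)) for d in r.place_of(f,"mark")])
    return f
E
python3 -c "
from h import *
measure();print(r.read_state()['wrist_force'])"
```

```text
net jaw [25.] edge [23.5, 23.25, 22.75]
depth jaw front 23.798736999699994 23.788355947818808 23.926257959910423
mark top 25.194418466997043 25.25493212201905 23.74034144666103 26.769522797377068
mark face 23.97567304943118 43
[([44.7, 21.4, 68.7], 0.6)]
[3.37740628 0.37651908 8.02840912]
```

```bash
cat >> h.py <<'E'
def ortho(f,x0,x1,y0,y1,s=.1,z=70):
    xs=np.arange(x0,x1,s); ys=np.arange(y1,y0,-s); X,Y=np.meshgrid(xs,ys)
    W=R.from_euler("z",2.3,degrees=True).apply(np.stack([X,Y,0*X+z],-1).reshape(-1,3)/1000)+[.567,.0272,0]
    q=(W-f["origin"])@R.from_rotvec(f["attitude"]).as_matrix(); F=192/np.tan(np.radians(f["vertical_fov"])/2)
    n=np.hypot(q[:,0],q[:,1]); uv=(q[:,:2]*(np.arctan2(n,q[:,2])*F/n)[:,None]+[f["cx"],f["cy"]]).astype(np.float32).reshape(*X.shape,2)
    return xs,ys,cv2.remap(f["pixels"],uv[...,0],uv[...,1],cv2.INTER_CUBIC)
def lines(f,jy):
    xs,ys,im=ortho(f,-30,55,jy-28,66); g=cv2.GaussianBlur(cv2.cvtColor(im,cv2.COLOR_RGB2GRAY).astype(np.float32),(0,0),3)
    d=np.gradient(g,axis=0)  # rows go to -y
    def fit(xl,lo,hi,sgn,tag):
        pts=[]
        for x in xl:
            c=int(round((x+30)/.1)); m=(ys>lo)&(ys<hi); k=np.argmax(sgn*d[m,c]); pts.append((x,ys[m][k]))
        pts=np.array(pts); a=np.polyfit(*pts.T,1); e=pts[:,1]-np.polyval(a,pts[:,0]); ok=abs(e)<.5; a=np.polyfit(*pts[ok].T,1)
        print(tag,"slope deg %.2f y(0) %.2f y(43) %.2f sd %.2f n %d"%(np.degrees(a[0]),a[1],np.polyval(a,43),np.std(e[ok]),ok.sum())); 
    fit(np.arange(-26,27,1.),jy-3,jy+3,1,"jaw front"); fit(np.arange(-26,27,1.),jy-23,jy-17,-1,"jaw rear")
    fit(np.arange(-26,27,1.),57,63,-1,"anvil")
    fit(np.arange(38,49,.5),25.5,29,-1,"mark far"); fit(np.arange(38,49,.5),22.3,25.2,-1,"mark near")
    return im
E
python3 -c "
from h import *
f=measure();im=lines(f,23.7)
cv2.imwrite('pics/o1.png',cv2.resize(im[330:750,250:800,::-1],(786,600)))"
```

```text
net jaw [24.] edge [23.25, 23.5, 23.0]
depth jaw front 23.798493173458606 23.785601331799363 23.91672745068061
mark top 25.19810606711151 25.246703834518293 23.724281180925743 26.769126488110846
mark face 23.97291727546274 41
[([43.3, 24.8, 68.7], 0.9)]
jaw front slope deg 0.34 y(0) 23.53 y(43) 23.79 sd 0.16 n 53
jaw rear slope deg -0.16 y(0) 4.31 y(43) 4.18 sd 0.20 n 53
anvil slope deg 0.18 y(0) 60.34 y(43) 60.47 sd 0.07 n 53
mark far slope deg 0.73 y(0) 27.83 y(43) 28.38 sd 0.25 n 14
mark near slope deg 1.53 y(0) 22.90 y(43) 24.05 sd 0.12 n 22
```

View pics/o1.png

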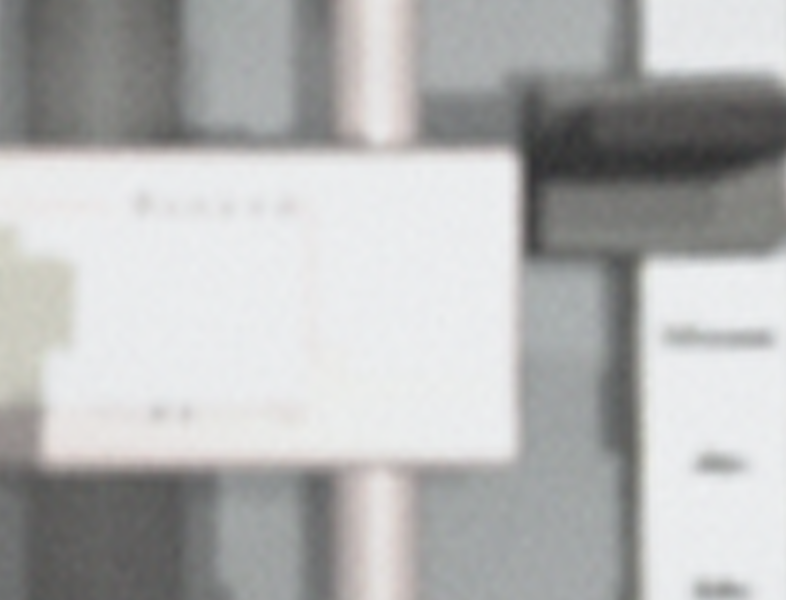

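Jaw face is about y = 23.85 and the blade middle about 25.4, so there is roughly 1.45 mm left. I'll finish with a short push.

Emit:
{"method": "step_arm", "body": {"steps": [[[0.1,0,-0.12,0,0],[0.25,0.01,-0.14,0,0],[0.4,0.02,-0.16,0,0],[0.45,0.02,-0.17,0,0],[0.45,0.02,-0.17,0,0]]]}}

```text
t: 10.55
eef_pos: [0.5855, -0.0419, 0.257]
orientation: [3.141, 0.059, 0.029]
wrist_force: [1.4, 0.6, 4.2]
opening: 0.0001
```

```bash
python3 -c "
from h import *
f=measure();im=lines(f,25.2)"
```

```text
net jaw [22.6] edge [24.75, 24.75, 24.5]
depth jaw front 25.457364415330783 25.542356634363387 25.070851077891774
mark top 25.38549368565598 25.421242156153 23.702287085615584 27.14019722669041
mark face 23.991582331858307 43
[([41.8, 23.3, 66.5], 0.72)]
jaw front slope deg 0.37 y(0) 24.95 y(43) 25.23 sd 0.14 n 53
jaw rear slope deg -0.02 y(0) 5.73 y(43) 5.71 sd 0.12 n 53
anvil slope deg 0.20 y(0) 60.34 y(43) 60.49 sd 0.06 n 53
mark far slope deg -0.76 y(0) 28.92 y(43) 28.36 sd 0.24 n 13
mark near slope deg 1.45 y(0) 22.93 y(43) 24.02 sd 0.12 n 22
```

The measurements agree to within about 0.15 mm. I'll lift straight off and check again.

Emit:
{"method": "step_arm", "body": {"steps": [[[0,0,0.3,0,0],[0,0,1.0,0,0],[0,0,2.0,0,0],[0,0,3.5,0,0],[0,0,5,0,0],[0,0,5,0,0]]]}}

```text
t: 11.3
eef_pos: [0.5859, -0.042, 0.3103]
orientation: [3.14, 0.059, 0.036]
wrist_force: [-0.6, 1.1, 0.4]
opening: 0.0001
```

```bash
python3 -c "
from h import *
f=measure();im=lines(f,25.3)
cv2.imwrite('pics/o2.png',cv2.resize(im[330:,250:800,::-1],None,fx=1.4,fy=1.4))"
```

```text
net jaw [23.4] edge [25.0, 25.0, 3.25]
depth jaw front 25.080973619639007 25.152526144409894 25.021119451298137
mark top 25.44674605525448 25.291527185594312 23.811451757906877 26.771602613281743
mark face 23.952269951141847 18
[([41.0, 25.7, 68.8], 0.69)]
jaw front slope deg 0.45 y(0) 25.08 y(43) 25.42 sd 0.16 n 50
jaw rear slope deg -0.23 y(0) 5.83 y(43) 5.66 sd 0.25 n 36
anvil slope deg 0.14 y(0) 60.23 y(43) 60.34 sd 0.07 n 53
mark far slope deg 12.14 y(0) 18.96 y(43) 28.07 sd 0.27 n 17
mark near slope deg 0.08 y(0) 24.16 y(43) 24.22 sd 0.10 n 22
```

View pics/o2.png

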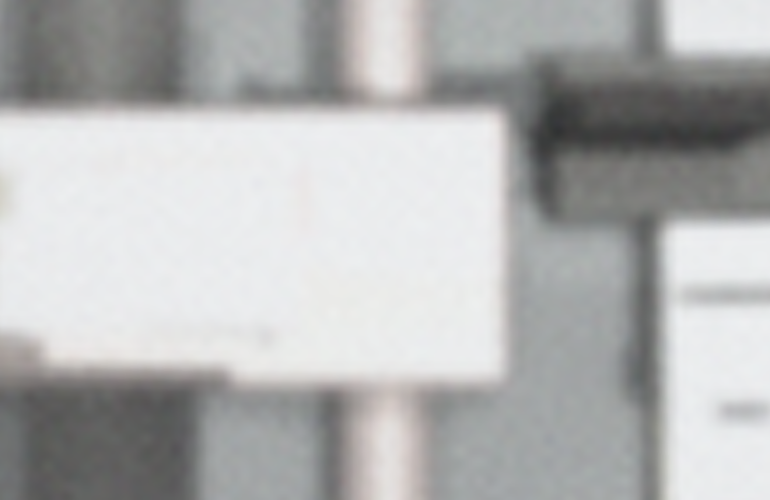

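The jaw edge (row 105) lines up with the middle of the blade's top (rows 85–124). I'll take the hand away, do a last check and hand in.

Emit:
{"method": "step_arm", "body": {"steps": [[[-2,0,4,0,0],[-5,0,8,0,0],[-9,1,11,0,0],[-13,2,13,0,0],[-17,3,13,0,0],[-17,3,13,0,0]]]}}

```text
t: 12.05
eef_pos: [0.4119, -0.0113, 0.4382]
orientation: [-3.141, -0.06, -0.032]
wrist_force: [1.4, -0.2, 0.8]
opening: -0.0001
```

```bash
python3 - <<'E'
from h import *
f=r.grab_frame("scene")
for n in("weight","tube","beaker","jaw","mark"):
    print(n,[(np.round(d["at"],3).tolist(),round(d["confidence"],2)) for d in r.place_of(f,n)][:3])
s=r.read_state();print(s["t"],s["wrist_force"],np.abs(s["qvel"]).max()); r.hand_in()
E
```

```text
weight [([0.419, 0.075, 0.001], 0.75), ([0.562, 0.057, 0.072], 0.46)]
tube [([0.586, 0.205, 0.004], 0.91)]
beaker []
jaw [([0.346, -0.139, 0.067], 0.86), ([0.37, -0.444, 0.074], 0.65), ([0.565, 0.054, 0.07], 0.59)]
mark [([0.607, 0.058, 0.07], 0.65)]
12.35 [ 0.00980454  0.07302609 -0.09527362] 0.0034597675982215477
the job is handed in; nothing more can be done
```

I rolled the grey gauge's wheel with the shut fingertips in four strokes plus a short fine push. I then lifted straight off, moved the hand clear and handed in at about 12 s. The press on the wheel stayed around 10 N in the readings I took.

- **Jaw against mark:** The last close view, taken after lifting off, put the jaw's clamping face at about y = 25.1–25.5 mm in the gauge's frame. The blade's middle came out at 25.3–25.7 mm. Comparing like with like, the jaw is about 0.1–0.4 mm short of the mark. In the picture the jaw edge lines up with the middle of the blade's top.
- **Where checks disagreed:** The trained network's jaw and mark positions scattered by several mm in the close views, so I relied on the depth and edge measurements instead.
- **Other objects:** The weight and tube were found within a few mm of where they started. The network missed the beaker in the final picture, so its position was not re-confirmed. The hand never came within several cm of it.

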